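# Refill the lobby scent diffuser

## Task

Refill the lobby's scent diffuser: stand the blue cartridge upright in the cradle and let go of it, then swing the clamp lever over and press its handle down until the catch has snapped over the bar and the cartridge is held fully home. Lower and press with a light hand, never forcing the cartridge or the diffuser, and leave the jars, stone and wheel brush as they are.

Things in the scene. Friction and masses are not known exactly. Their poses are not given: they have to be found in the camera images.
- diffuser: scent diffuser fixed on the counter: black base 245 x 116 x 16 mm, grey cradle, white blower housing (x = 80 to 155 mm, 104 mm high). Origin on the counter under the cradle's centre, z up; the lever's hinge is to +x (away from the robot), its closed handle to -x. The cradle's +-y sides are open above its mouth: hold the cartridge there, across its 40 mm width
- cradle (a point): centre of the cradle's mouth, 66 mm above the counter: a straight well 52 mm (diffuser x) by 42 mm (y), so 1 mm play each side of the cartridge, with a 2.5 mm bevel round the mouth; outside 66 x 56 mm. 31 mm below the mouth a sprung rubber seat with a slim nozzle in it carries the cartridge
- seat_home (a point): middle of the well, 25 mm above the counter: about where the cartridge's underside is when driven home (21 to 30 mm, as the catch is set), some 10 mm below the seat's rest height. The seat's spring pushes up with 9 N at rest height and 0.9 N more per mm, so only the shut clamp keeps the cartridge home
- hinge (a point): middle of the clamp lever's hinge axis, 62 mm along +x from the cradle's centre and 128 mm above the counter; the axis is parallel to the diffuser's y
- lever (a joint): clamp lever angle, rad: 0 = level over the cradle; grows as it swings up and back; starts at 1.7 to 1.92, past upright. Stiff hinge, stays where left (1 to 3 N at the handle swings it slowly). Its roller meets a seated cartridge at 0.16; pressing on takes 5 to 12 N at the handle. Caught at -0.05 to 0.07, as the catch is set, 2.5 mm of handle travel before a hard stop; let go uncaught it springs up
- lever_end (a point): middle of the lever's free end, 165 mm from the hinge axis. The lever is a flat bar 10 mm thick and 30 mm wide whose middle plane holds the hinge axis; its last 50 mm are the black rubber handle, 46 mm wide
- handle (a point): middle of the rubber handle's outer face (looks up when shut, away from the cradle when open), 145 mm from the hinge axis, 5 mm off the lever's middle plane: where to push. More than 25 N on it is forcing it
- cartridge: blue refill cartridge with a white top, a loose upright block 50 mm (x) x 40 mm (y) x 85 mm (z), about 0.2 kg. Origin at the centre of its underside, z up. Either way round fits the cradle. Seated on the sprung seat its origin is 35 mm above the counter, fully home 21 to 30 mm
- stone: white ceramic diffuser stone, 76 mm across, 31 mm high; origin under its centre. Leave alone
- jar_left: amber glass scent jar with a wooden cap, 62 mm across, 80 mm high; origin under its centre. Leave alone
- jar_right: the other amber jar, same size; origin under its centre. Leave alone
- wheel_brush: wheel brush lying on the counter, black rubber handle 30 mm thick to -x, bristle head 44 mm thick to +x, 245 mm long; origin on the counter at its middle. Leave alone
- catch_post (a point): middle of the top of the grey post that carries the catch, 70 mm to -x of the cradle's centre, 110 mm high; post 18 mm (x) by 34 mm (y). A sprung steel nose standing out of it towards the cradle snaps over the steel bar under the lever. The catch block is slotted and screwed on up to 6 mm higher or lower, as each refill's seal needs; its height is not measured

How it is judged (in metres and radians):
On the way, in this order (a step that is already met when the one before it is completed fails the run):
1. the cartridge stands in the cradle on its sprung seat, let go, with the lever still open (horizontal distance between cartridge and cradle below 0.004 m and z of cartridge in the frame of diffuser below 0.038 m and angle between cartridge's own z axis and vertical below 0.1 rad and contact force between the fingers and cartridge below 0.2 N and value of joint lever above 0.5 rad), for 0.2 s.
2. the lever is pressed down level and the cartridge driven down with it (value of joint lever below 0.09 rad and z of cartridge in the frame of diffuser below 0.032 m), for 0.1 s.
At the end, for the whole second after the job is handed in: the cartridge is upright (0.06 rad) in the cradle, within 4 mm of its centre and pressed home (underside no more than 32 mm above the counter), the lever is caught shut by itself (0.09 rad or less), and all is at rest (all of step 2 and horizontal distance between cartridge and cradle below 0.004 m and angle between cartridge's own z axis and vertical below 0.06 rad and linear speed of cartridge below 0.01 m/s); the robot touches nothing.
It fails at once if the robot presses on the diffuser or its lever with more than 25 N (contact force between any of the fingers, the arm and diffuser above 25 N).
It fails at once if the cartridge is jammed or dropped into the diffuser with more than 60 N of contact force in all (closing the clamp properly makes 40 to 45 N) (contact force between cartridge and diffuser above 60 N).
It fails at once if a jar, the stone or the wheel brush is pushed more than 30 mm or a jar is tipped (distance of any of jar_left, jar_right, stone, wheel_brush from where it was at the start of the episode above 0.03 m or angle between any of jar_left, jar_right's own z axis and vertical above 0.5 rad).
It also fails if it takes over 72 s, if anything falls off the work surface, if the arm or the gripper's body presses on something with over 40 N, if the wrist force passes 120 N, or if a joint passes its speed limit or range.

## Robot

A 6-joint arm with a two-finger parallel gripper is mounted at the origin on the work surface. World frame = base frame: x ahead of the robot, y to its left, z up, the work surface at z = 0. Lengths are in mm, angles in rad, forces in N, time in s.
With the tool pointing down it reaches from about 275 to 750 mm from the base axis. Payload 10.2 kg.
Tool frame: the origin (TCP) lies at the very end of the fingers, on their centre line; the grasp point (between the pads) lies 19 mm behind it; z points along the fingers, y is the line along which they close (so a half turn about z gives the same grasp; the last joint's range is limited). The gripper opens to 88 mm and grips with 3 to 60 N. Pads are 18 mm wide; open, the fingers measure 123 mm over their backs; the gripper's body (75 mm by 187 mm) begins 45 mm behind the grasp point.
Start: joints at [-1.509, 0.313, 1.498, -0, 1.331, -0.223], TCP at [147.494, -503.862, 238.72] pointing down, gripper open.
Joint ranges: [-2.94, 2.94], [-0.97, 2.17], [0.19, 2.56], [-1.23, 4.37], [0.02, 3.11], [-2.88, 2.88]. Speed limits (rad/s): [2.39, 2.39, 3.01, 3.14, 3.14, 3.14].

## Interface

Orientations are given as a rotation vector (axis times angle).
In Python, from plant import * gives the robot as it stands.
- The arm moves only by the shell command python3 -m creep 'ROWS' [FORCE]. ROWS is JSON, one flat list of numbers, 7 for each row, row after row: the turn, a rotation vector about the tool's x, y, z normalised to -1 to 1, where 1 is pi rad, then the shift along the tool's x, y, z normalised to -1 to 1, where 1 is 400 mm, then the opening, from 0 (shut) to 1 (fully open). A call has 1 to 20 rows; each row shifts and turns the commanded pose from where the row before left it, along the tool's axes as they then stand; what a row does not reach is not made up. A row lasts 1/10 s, in which the tool goes at most 50 mm and 8.59 degrees, less where a joint would pass 70% of its speed; a pose out of reach is approached as far as the arm can. A call with a number of a shift or a turn outside -1 to 1 is refused whole. A call with a gripper value outside its range is refused whole. The fingers move at their own pace and stop on an object; FORCE is the grip in N (left out, the last holds). Time passes only in rows, so rows that do not move let the fingers close. It gives the time, the measured TCP pose, the force, the opening and the grip force at its end, in the units of the state.
- state(): the state, without advancing time (a new reading comes with each control period).
- snapshot(name): name is "scene" or "top"; returns (picture, depth): 420x560x3 uint8, red, green, blue; 420x560 float32, mm along the optical axis (not along the pixel's ray), 0 where there is no reading.
- camera_model(name): a dict with "fx", "fy", "cx", "cy" (pixels), "world_from_camera" (4x4, takes a point from camera to world coordinates). Camera axes: x right, y down, z forward; pixel columns grow to the right and rows downward; lengths in mm; the calibration is good to about 2 mm. A picture is of the moment at which its call begins. camera_model takes no time and is no camera call.
- hand_in(): hands the job in; it is judged then, once.
Trained networks look in the newest picture that a camera, given by its name, has taken for a name from the list of things; names that differ only in an ending like _2 or _b are one class to them, and where a whole thing is asked for, a point or a joint stands for the part that bears it (a point fixed in the world has none). Each returns a list of dicts, best first, with "p" (0 to 1); they miss things now and then, are a little off and sometimes report something else, mostly with a low value. They report only what shows in the picture. A call takes as long as a camera call.
- regions_of(camera, query): "region" (420x560 bool, what is visible of it) and "box" ([left, top, right, bottom] in pixels, round what is visible of it).
The state is a dict: "time_s": time; "joints": joint angles; "joint_vel": joint speeds; "tau": joint torques, N m; "tool_pos": TCP position; "eef_rot": TCP orientation; "contact_force": force on the tool from outside, world axes, zero at the start; "moment": the same for the moment, N m; "grip_width": opening from 0.0 (shut) to 1.0 (fully open); "gripper_force": force on a finger pad.
Only numpy, scipy, OpenCV 4.12 (cv2) and the standard library are available. Lean on these libraries where they do the work, as an engineer would, in place of code of your own. Each camera call takes 0.05 s, during which the arm holds its last target. There are 200 camera calls.

## Working session

There is one attempt and no reset: what is moved stays moved. The work goes in short steps, Python scripts to look and compute and a shell command to move; the robot and the scene stay as the last step left them, time stands still between calls to the robot, and variables do not carry over. Pictures are saved under pics/ and viewed, at most 10 in all, crops included, and the job is handed in when it is done.

```bash
mkdir -p pics; ls; cat > h.py <<'E'
from plant import *
import numpy as np, cv2
from scipy.spatial.transform import Rotation as R
def save(cam,name):
    p,d=snapshot(cam); cv2.imwrite(f'pics/{name}.png',cv2.cvtColor(p,cv2.COLOR_RGB2BGR)); return p,d
def cloud(cam,d):
    m=camera_model(cam); v,u=np.mgrid[0:420,0:560]
    P=np.stack([(u-m['cx'])/m['fx']*d,(v-m['cy'])/m['fy']*d,d,np.ones_like(d)],-1)
    return (P@np.array(m['world_from_camera']).T)[...,:3]
E
python3 - <<'E'
from h import *
np.set_printoptions(precision=1,suppress=True)
for c in ['top','scene']:
    p,d=save(c,c+'0'); C=cloud(c,d); np.save(c+'0.npy',C)
    print(c,np.array(camera_model(c)['world_from_camera'])[:3,3])
    for q in ['diffuser','cradle','lever','cartridge','stone','jar_left','wheel_brush','catch_post']:
        for r in regions_of(c,q)[:2]:
            m=r['region']&(d>0); X=C[m]
            print(q,round(r['p'],2),r['box'],m.sum(),np.median(X,0),np.percentile(X,2,0),np.percentile(X,98,0))
s=state();print(s['tool_pos'],s['eef_rot'],s['time_s'])
E
```

```text
pics
top [ 418.   -56.9 1312.4]
diffuser 0.95 [239.8, 142.5, 281.2, 258.0] 3477 [584.3  24.2  38.7] [457.4 -26.5  11.4] [692.2  84.1 288.8]
diffuser 0.54 [164.3, 227.3, 189.4, 251.6] 388 [492.5 259.2  84.1] [466.4 240.7   0.2] [521.8 288.   90.4]
cradle 0.88 [237.4, 145.3, 283.3, 259.8] 3631 [586.5  24.3  35.8] [457.3 -28.    2.4] [719.6  84.3 288.4]
lever 0.95 [241.7, 176.9, 261.7, 199.9] 392 [611.9  30.6 244.5] [586.7  11.3 132.8] [629.1  50.5 294.2]
lever 0.5 [359.0, 229.0, 385.4, 254.5] 509 [ 496.4 -293.6   26.8] [ 462.7 -327.5    8. ] [ 529.1 -261.9   34.9]
cartridge 0.94 [165.5, 229.2, 188.5, 251.0] 363 [494.3 258.4  84.3] [468.5 240.5   4.8] [522.  286.   90.5]
stone 0.6 [358.5, 227.9, 384.8, 256.9] 539 [ 494.3 -293.9   26.5] [ 461.8 -329.8    0.2] [ 529.8 -261.8   34.9]
wheel_brush 0.75 [408.8, 197.2, 426.5, 283.9] 990 [ 536.4 -423.4   31.3] [ 385.  -458.     0.8] [ 616.9 -408.2   48. ]
catch_post 0.8 [236.4, 139.7, 283.1, 257.3] 3583 [584.3  24.4  36.5] [457.3 -28.    6.5] [717.6  84.7 288.6]
catch_post 0.68 [243.1, 177.7, 262.8, 198.4] 393 [611.9  29.3 244.6] [586.7   9.8 1
[... 496 characters left out ...]
 0.57 [396.3, 264.9, 431.3, 301.3] 826 [508.2 268.2  74.7] [471.4 242.9   6.7] [523.4 292.6  88.4]
stone 0.59 [215.9, 167.6, 240.6, 189.2] 462 [ 501.7 -285.6   26.6] [ 465.7 -322.     9.6] [ 529.1 -259.7   34.1]
jar_left 0.71 [360.1, 329.9, 392.2, 375.0] 1056 [690.8 276.6  78.2] [655.6 248.4   8.1] [707.9 304.1  83.4]
jar_left 0.37 [258.2, 191.4, 348.1, 353.1] 5707 [624.   42.7  92.4] [461.1 -16.5   8.4] [697.3  89.3 286.5]
wheel_brush 0.66 [152.4, 136.2, 224.8, 189.5] 915 [ 548.2 -416.9   30.2] [ 383.4 -444.3    2.4] [ 618.2 -406.3   46.7]
catch_post 0.75 [261.0, 199.7, 349.1, 352.8] 5725 [624.1  43.   90.5] [460.3 -15.3   7.3] [703.4  89.3 285.5]
[ 147.5 -503.9  238.7] [ 3.1  0.4 -0. ] 0.9
```

```bash
python3 - <<'E'
from h import *
a=cv2.imread('pics/top0.png')[130:290,130:400]; b=cv2.imread('pics/scene0.png')[180:390,240:440]
a=cv2.resize(a,(800,474),interpolation=cv2.INTER_CUBIC);b=cv2.resize(b,(570,598),interpolation=cv2.INTER_CUBIC)
cv2.imwrite('pics/a.png',a);cv2.imwrite('pics/b.png',b)
np.set_printoptions(precision=1,suppress=True)
# yaw of things via minAreaRect on height slices
for c in ['top0','scene0']:
    C=np.load(c+'.npy')
    def rect(lo,hi,x0,x1,y0,y1,n):
        m=(C[...,2]>lo)&(C[...,2]<hi)&(C[...,0]>x0)&(C[...,0]<x1)&(C[...,1]>y0)&(C[...,1]<y1)
        X=C[m]
        if len(X)>5: print(c,n,len(X),cv2.minAreaRect(X[:,:2].astype(np.float32)),X[:,2].mean())
    rect(78,95,440,550,220,310,'cart')
    rect(8,24,430,740,-60,120,'base')
    rect(95,118,630,740,-60,120,'housing')
    rect(60,72,480,640,-40,100,'cradle top')
    rect(95,122,450,560,-40,100,'post')
    rect(180,310,560,650,-40,100,'lever')
    m=(C[...,2]>78)&(C[...,2]<95)&(C[...,0]>650)
E
```

```text
top0 cart 262 ((495.38482666015625, 267.35107421875), (41.46665573120117, 49.147743225097656), 63.698097229003906) 85.84890657898849
top0 base 1560 ((583.7030029296875, 26.19518280029297), (169.14654541015625, 281.75042724609375), 76.78301239013672) 16.697647631030843
top0 housing 648 ((663.4358520507812, 32.97159194946289), (67.26973724365234, 109.37410736083984), 1.4903690814971924) 104.13913930396836
top0 cradle top 207 ((556.7885131835938, 20.186595916748047), (146.12374877929688, 105.8145980834961), 7.079093933105469) 66.57850134146462
top0 post 141 ((477.9203796386719, 24.240921020507812), (41.676753997802734, 31.971818923950195), 0.20704248547554016) 107.5405118117425
top0 lever 347 ((606.8649291992188, 30.732799530029297), (45.44182586669922, 44.772483825683594), 0.7649417519569397) 253.25893838969836
scene0 cart 400 ((493.9997863769531, 268.7947082519531), (40.610496520996094, 49.757110595703125), 64.75584411621094) 85.74075621655079
scene0 base 1204 ((593.9370727539062, 31.629596710205078), (289.99322509765625, 115.59545135498047), 2.1223278045654297) 16.746243022517117
scene0 housing 1410 ((662.2963256835938, 33.75712966918945), (66.84890747070312, 109.51586151123047), 2.447050094604492) 104.17546434114772
scene0 cradle top 209 ((565.1350708007812, 34.75428009033203), (171.47911071777344, 69.17760467529297), 14.624799728393555) 66.3224398954926
scene0 post 208 ((476.7757873535156, 26.40081787109375), (42.12349319458008, 34.428253173828125), 1.3009045124053955) 107.354482675714
scene0 lever 642 ((606.3619995117188, 32.033294677734375), (45.64824676513672, 45.79254150390625), 1.9164307117462158) 249.41710301309612
```

View pics/a.png

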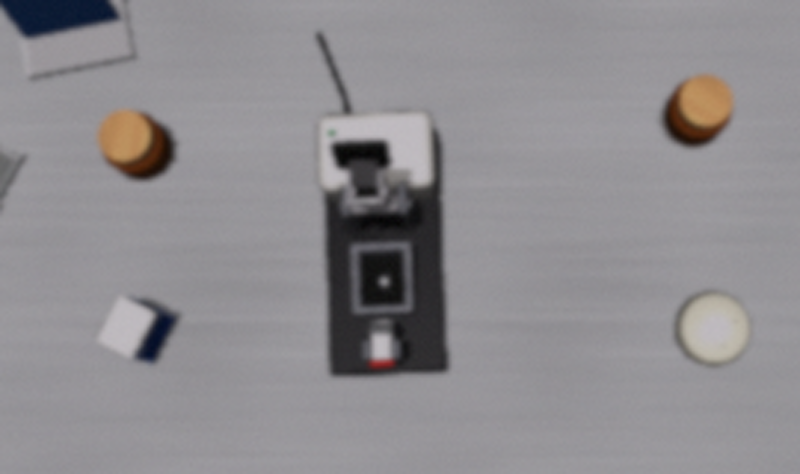

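View pics/b.png

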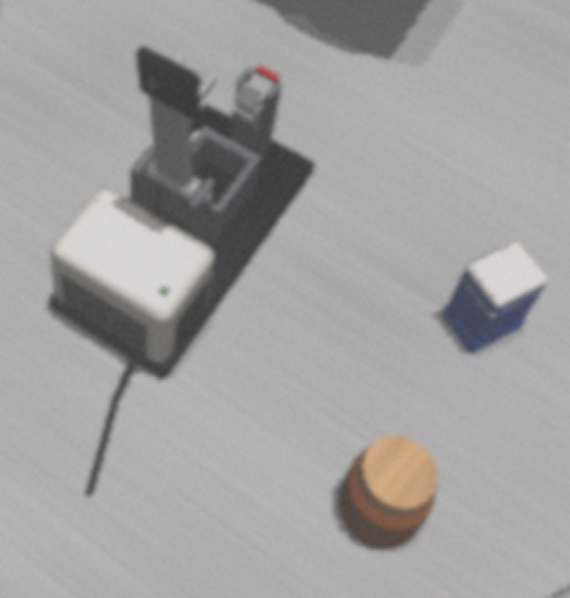

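```bash
cat >> h.py <<'E'
def rows_to(p,yaw):
    "yaw turn about tool z, then shifts in tool axes (after turn), tool down; normalised units"
    s=state(); r=R.from_rotvec(s['eef_rot']); 
    c,si=np.cos(np.radians(yaw)),np.sin(np.radians(yaw))
    T=np.array([[c,si,0],[si,-c,0],[0,0,-1.]])
    rv=(r.inv()*R.from_matrix(T)).as_rotvec()/np.pi
    d=T.T@(np.array(p)-s['tool_pos'])/400
    print('turn',rv.round(4),'shift',d.round(4),'dist',np.linalg.norm(d)*400)
E
python3 - <<'E'
from h import *
np.set_printoptions(precision=1,suppress=True)
for c in ['top','scene']:
    C=np.load(c+'0.npy')
    def sl(lo,hi,x0,x1,y0,y1):
        m=(C[...,2]>lo)&(C[...,2]<hi)&(C[...,0]>x0)&(C[...,0]<x1)&(C[...,1]>y0)&(C[...,1]<y1)
        return C[m].astype(np.float32)
    for n,a in dict(rim=(62,71,505,588,-15,70),posttop=(106,114,450,500,-20,70),hous=(100,108,630,740,-60,120),base=(13,20,430,580,-60,120)).items():
        X=sl(*a); print(c,n,len(X),cv2.minAreaRect(X[:,:2]) if len(X)>4 else '')
    X=sl(230,310,560,650,-40,100);print('lever hi z',X[:,2].max(),np.percentile(X,[2,50,98],0))
    X=sl(150,240,560,650,-40,100);print('lever lo',np.percentile(X,[2,50,98],0) if len(X) else '')
# rim by image fit in top: print rim-plane coordinates of rim in pixels
m=camera_model('top'); W=np.array(m['world_from_camera'])
def onplane(u,v,z):
    r=W[:3,:3]@np.array([(u-m['cx'])/m['fx'],(v-m['cy'])/m['fy'],1]); o=W[:3,3]; return o+r*(z-o[2])/r[2]
g=cv2.cvtColor(cv2.imread('pics/top0.png'),cv2.COLOR_BGR2GRAY)
print(onplane(258.6,223.8,66)); print(g[206:242:1,244:274])
E
```

```text
Traceback (most recent call last):
cv2.error: OpenCV(4.12.0) /io/opencv/modules/imgproc/src/convhull.cpp:143: error: (-215:Assertion failed) total >= 0 && (depth == CV_32F || depth == CV_32S) in function 'convexHull'
```

```bash
python3 - <<'E'
from h import *
np.set_printoptions(precision=1,suppress=True,linewidth=200)
for c in ['top','scene']:
    C=np.load(c+'0.npy')
    def sl(lo,hi,x0,x1,y0,y1):
        m=(C[...,2]>lo)&(C[...,2]<hi)&(C[...,0]>x0)&(C[...,0]<x1)&(C[...,1]>y0)&(C[...,1]<y1)
        return C[m].astype(np.float32)
    for n,a in dict(rim=(62,71,505,588,-15,70),posttop=(106,114,450,500,-20,70),hous=(100,108,630,740,-60,120),base=(13,20,430,580,-60,120)).items():
        X=sl(*a); print(c,n,len(X),cv2.minAreaRect(np.ascontiguousarray(X[:,:2])) if len(X)>4 else '')
    X=sl(230,310,560,650,-40,100);print('lever hi z',X[:,2].max(),np.percentile(X,[2,50,98],0))
    X=sl(150,240,560,650,-40,100);print('lever lo',np.percentile(X,[2,50,98],0) if len(X) else '')
m=camera_model('top'); W=np.array(m['world_from_camera'])
def onplane(u,v,z):
    r=W[:3,:3]@np.array([(u-m['cx'])/m['fx'],(v-m['cy'])/m['fy'],1]); o=W[:3,3]; return o+r*(z-o[2])/r[2]
g=cv2.cvtColor(cv2.imread('pics/top0.png'),cv2.COLOR_BGR2GRAY)
print(onplane(258.6,223.8,66)); print(g[208:240:1,246:272])
rows_to([495,267.5,220],-26)
E
```

```text
top rim 188 ((542.22607421875, 27.874897003173828), (66.44403076171875, 56.4467658996582), 1.4675920009613037)
top posttop 65 ((476.1478271484375, 25.302400588989258), (38.13936996459961, 29.83606719970703), 0.20704245567321777)
top hous 555 ((662.3766479492188, 32.95918273925781), (63.93708801269531, 108.93887329101562), 0.4063122868537903)
top base 876 ((515.2299194335938, 26.502437591552734), (126.86166381835938, 114.66407012939453), 0.6844854354858398)
lever hi z 297.82443 [[586.5   9.8 235.5]
 [617.5  30.2 265.4]
 [629.5  51.8 294.4]]
lever lo [[598.8  16.  164.5]
 [608.9  31.6 201.6]
 [614.3  44.6 238.1]]
scene rim 172 ((539.6905517578125, 28.650104522705078), (65.76582336425781, 57.00881576538086), 2.4343109130859375)
scene posttop 117 ((475.6434631347656, 27.088180541992188), (40.0628776550293, 33.468692779541016), 7.332101345062256)
scene hous 1282 ((661.8399658203125, 34.24855041503906), (64.96328735351562, 107.20943450927734), 1.6877931356430054)
scene base 736 ((516.313232421875, 28.510854721069336), (130.4441375732422, 114.74898529052734), 2.2972793579101562)
lever hi z 
[... 2955 characters left out ...]
47  63  84  99 100  97  96  93  93  92  95  97  97  95  94  94  96  97  98  95  96  84  60  44  42]
 [ 42  45  57  75  86  90  88  86  83  79  81  81  81  80  76  74  75  74  74  70  72  69  59  47  42  43]
 [ 43  44  47  54  59  60  61  56  54  54  56  57  55  57  54  51  49  48  49  45  45  45  42  41  42  45]
 [ 44  44  45  43  44  44  44  47  46  51  56  64  70  73  73  61  53  45  43  43  41  42  45  45  43  44]
 [ 41  43  44  44  43  42  42  44  51  63  73  86  94  99  95  81  62  45  39  41  43  43  43  45  44  41]
 [ 44  42  43  44  43  44  45  46  54  67  78  86  92  94  91  79  59  36  27  36  42  43  44  43  44  46]]
turn [0.  0.  0.2] shift [-0.1 -2.1  0. ] dist 846.2242594239788
```

```bash
python3 - <<'E'
from h import *
rows_to([495,267.5,220],-26)
rows_to([495,267.5,320],-26)
E
python3 -m creep '[0,0,0.0452,0,0,0,1, 0,0,0.0452,0,0,0,1, 0,0,0.0452,0,0,0,1, 0,0,0.0452,0,0,0,1, 0,0,0.0452,0,0,0,1]' 20; python3 -c "
from h import *
s=state();print(s['joints']);rows_to([495,267.5,180],-26)"
```

```text
turn [0.     0.     0.2351] shift [-0.0645 -2.1141  0.0468] dist 846.2242594239788
turn [0.     0.     0.2351] shift [-0.0645 -2.1141 -0.2032] dist 849.9123288878133
time_s: 1.4
tool_pos: [147.5, -503.9, 238.7]
eef_rot: [-3.069, 0.672, -0.0]
contact_force: [-0.4, 0.1, -0.5]
grip_width: 1.001
gripper_force: 0.0
[-1.50937164e+00  3.12897476e-01  1.49770976e+00  3.49068433e-05
  1.33099486e+00  4.92487437e-01]
turn [-0.     -0.      0.0072] shift [-0.0646 -2.114   0.1468] dist 848.0452454388468
```

```bash
python3 -m creep '[0,0,0.0072,-0.003,-0.1,0,1, 0,0,0,-0.003,-0.1,0,1, 0,0,0,-0.003,-0.1,0,1, 0,0,0,-0.003,-0.1,0,1, 0,0,0,-0.003,-0.1,0,1, 0,0,0,-0.003,-0.1,0,1, 0,0,0,-0.003,-0.1,0,1, 0,0,0,-0.003,-0.1,0,1, 0,0,0,-0.003,-0.1,0,1, 0,0,0,-0.003,-0.1,0,1, 0,0,0,-0.003,-0.1,0,1, 0,0,0,-0.003,-0.1,0,1, 0,0,0,-0.003,-0.1,0,1, 0,0,0,-0.003,-0.1,0,1, 0,0,0,-0.003,-0.1,0,1, 0,0,0,-0.003,-0.1,0,1, 0,0,0,-0.003,-0.1,0,1, 0,0,0,-0.003,-0.1,0,1, 0,0,0,-0.003,-0.1,0,1, 0,0,0,-0.003,-0.1,0,1]'; python3 -c "
from h import *
rows_to([495,267.5,180],-26);rows_to([495,267.5,43],-26)"
```

```text
time_s: 3.4
tool_pos: [471.8, 229.8, 238.7]
eef_rot: [-3.063, 0.697, -0.0]
contact_force: [-0.4, -0.6, 0.2]
grip_width: 0.999
gripper_force: 0.0
turn [-0.     -0.0001  0.002 ] shift [ 0.0108 -0.1101  0.1468] dist 73.54243741977153
turn [-0.     -0.0001  0.002 ] shift [ 0.0108 -0.1101  0.4893] dist 200.6759073689761
```

```bash
python3 -m creep '[0,0,0.002,0.0054,-0.055,0,1, 0,0,0,0.0054,-0.055,0,1, 0,0,0,0,0,0.1,1, 0,0,0,0,0,0.1,1, 0,0,0,0,0,0.1,1, 0,0,0,0,0,0.1,1, 0,0,0,0,0,0.06,1, 0,0,0,0,0,0.03,1, 0,0,0,0,0,0,1, 0,0,0,0,0,0,0, 0,0,0,0,0,0,0, 0,0,0,0,0,0,0, 0,0,0,0,0,0,0, 0,0,0,0,0,0,0, 0,0,0,0,0,0,0, 0,0,0,0,0,0,0, 0,0,0,0,0,0,0, 0,0,0,0,0,0,0]' 25; python3 -c "
from h import *
rows_to([541,28.5,200],2)"
```

```text
time_s: 5.2
tool_pos: [494.8, 265.9, 43.0]
eef_rot: [-3.06, 0.707, -0.001]
contact_force: [0.8, 1.1, 3.7]
grip_width: 0.449
gripper_force: 25.0
turn [-0.0002 -0.0002 -0.1557] shift [ 0.0947  0.5971 -0.3925] dist 288.3322561677696
```

```bash
python3 -m creep '[0,0,0,0,0,-0.03,0, 0,0,0,0,0,-0.08,0, 0,0,-0.0447,0,0,-0.1,0, 0,0,-0.0447,0,0,-0.05,0, 0,0,-0.0447,0,0,0,0, 0,0,-0.0216,0,0,0,0, 0,0,0,0,0,0,0]'; python3 -c "
from h import *
s=state();print(s['joints'],s['gripper_force']);rows_to([541,28.5,135],2);rows_to([541,60,135],2)"
```

```text
time_s: 5.9
tool_pos: [494.2, 265.6, 147.1]
eef_rot: [3.141, 0.056, -0.001]
contact_force: [-0.2, 0.1, -2.2]
grip_width: 0.45
gripper_force: 25.0
[ 2.84351159e-01  4.76150914e-01  1.51082576e+00 -2.47184572e-04
  1.15508752e+00  1.81968751e+00] 24.981630061520264
turn [0.0001 0.0001 0.0002] shift [0.0962 0.5963 0.0303] dist 241.9288347875841
turn [0.0001 0.0001 0.0002] shift [0.099  0.5176 0.0303] dist 211.15782132694255
```

```bash
python3 -m creep '[0,0,0,0.013,0.085,0.004,0, 0,0,0,0.013,0.085,0.004,0, 0,0,0,0.013,0.085,0.004,0, 0,0,0,0.013,0.085,0.004,0, 0,0,0,0.013,0.085,0.004,0, 0,0,0,0.013,0.085,0.004,0, 0,0,0,0.009,0.053,0.003,0, 0,0,0,0.009,0.033,0.003,0, 0,0,0,0,0,0,0, 0,0,0,0,0,0,0]'; python3 - <<'E'
from h import *
np.set_printoptions(precision=1,suppress=True)
print(state()['tool_pos'])
p,d=save('scene','s1'); C=cloud('scene',d)
for r in regions_of('scene','cartridge')[:2]: print(r['p'],r['box'],np.percentile(C[r['region']],[2,50,98],0))
im=cv2.imread('pics/s1.png')[170:360,230:430]; cv2.imwrite('pics/s1c.png',cv2.resize(im,(600,570),interpolation=cv2.INTER_CUBIC))
np.save('s1.npy',C)
E
```

```text
time_s: 6.9
tool_pos: [541.0, 29.5, 134.7]
eef_rot: [-3.141, -0.054, 0.001]
contact_force: [-0.9, 0.8, -1.1]
grip_width: 0.452
gripper_force: 25.0
[541.   29.5 134.7]
0.94 [308.2, 199.5, 326.6, 242.3] [[524.3  18.3  96.2]
 [561.   38.8 153.6]
 [564.2  50.1 179.9]]
```

View pics/s1c.png

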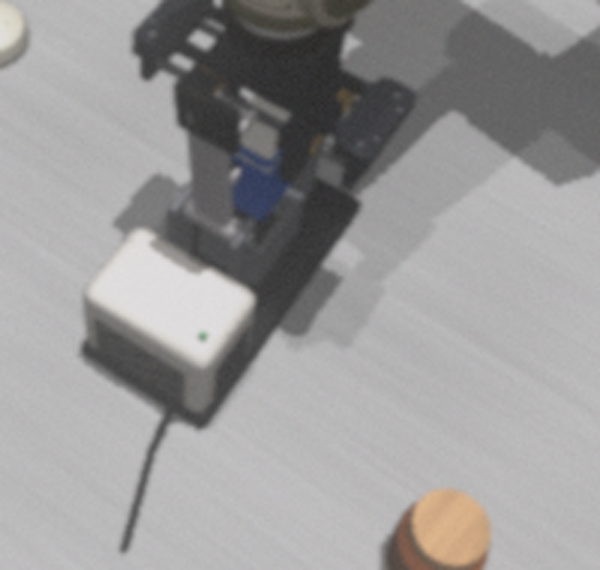

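```bash
python3 - <<'E'
from h import *
np.set_printoptions(precision=1,suppress=True)
C=np.load('s1.npy'); h=cv2.cvtColor(cv2.imread('pics/s1.png'),cv2.COLOR_BGR2HSV)
m=(h[...,0]>105)&(h[...,0]<130)&(h[...,1]>110)
m[:,:300]=0;m[:190]=0;m[250:]=0;m[:,335:]=0
m=cv2.erode(m.astype(np.uint8),np.ones((3,3)))>0
X=C[m];print(len(X),np.percentile(X,[2,25,50,75,98],0))
a=np.radians(2);dx=(X[:,:2]-[541,28.5])@[np.cos(a),np.sin(a)]
print(np.percentile(dx,[5,25,50,75,95]))
f=X[(X[:,2]<140)];
s=np.linalg.lstsq(np.c_[X[:,1]-28.5,X[:,2]-110,np.ones(len(X))],X[:,0],rcond=None)[0];print('x=',s, 'yaw',-np.degrees(s[0]))
# same on rim outer wall +x face for reference
D=np.load('scene0.npy')
W=(D[...,0]>565)&(D[...,0]<585)&(D[...,2]>30)&(D[...,2]<60)&(D[...,1]>5)&(D[...,1]<52)
Y=D[W];print(len(Y),((Y[:,:2]-[541,28.5])@[np.cos(a),np.sin(a)]).mean())
E
```

```text
Traceback (most recent call last):
IndexError: index -1 is out of bounds for axis 0 with size 0
```

```bash
python3 - <<'E'
from h import *
np.set_printoptions(precision=2,suppress=True)
C=np.load('s1.npy'); p=cv2.imread('pics/s1.png').astype(int)
m=(p[...,0]-p[...,2]>20)
m[:,:300]=0;m[:190]=0;m[250:]=0;m[:,335:]=0
m=cv2.erode(m.astype(np.uint8),np.ones((3,3)))>0
X=C[m];print(len(X),np.percentile(X,[2,50,98],0))
a=np.radians(2);dx=(X[:,:2]-[541,28.5])@[np.cos(a),np.sin(a)]
print(np.percentile(dx,[5,25,50,75,95]))
s=np.linalg.lstsq(np.c_[X[:,1]-28.5,X[:,2]-110,np.ones(len(X))],X[:,0],rcond=None)[0];print('x=',s)
D=np.load('scene0.npy')
W=(D[...,0]>565)&(D[...,0]<585)&(D[...,2]>30)&(D[...,2]<60)&(D[...,1]>5)&(D[...,1]<52)
Y=D[W];print(len(Y),((Y[:,:2]-[541,28.5])@[np.cos(a),np.sin(a)]).mean())
s=np.linalg.lstsq(np.c_[Y[:,1]-28.5,Y[:,2]-50,np.ones(len(Y))],Y[:,0],rcond=None)[0];print('x=',s)
E
```

```text
154 [[545.01  26.81  99.61]
 [562.37  41.42 123.77]
 [564.12  50.04 163.67]]
[ 8.81 20.72 21.7  22.21 23.07]
x= [ -0.37   0.07 564.16]
56 31.846233819013055
x= [ -0.03   0.01 572.93]
```

```bash
python3 -m creep '[0,0,0,0.005,0.0015,0.02,0, 0,0,0,0,0,0.03,0, 0,0,0,0,0,0.008,0, 0,0,0,0,0,0.003,0, 0,0,0,0,0,0.003,0, 0,0,0,0,0,0.003,0, 0,0,0,0,0,0,0]' 15
```

```text
time_s: 7.7
tool_pos: [543.3, 28.3, 108.0]
eef_rot: [3.141, 0.055, 0.0]
contact_force: [0.5, 0.2, -1.4]
grip_width: 0.452
gripper_force: 15.0
```

```bash
python3 -m creep '[0,0,0,0,0,0.003,0, 0,0,0,0,0,0.003,0, 0,0,0,0,0,0.002,0, 0,0,0,0,0,0,0]'
```

```text
time_s: 8.1
tool_pos: [543.2, 28.3, 104.6]
eef_rot: [-3.141, -0.055, 0.0]
contact_force: [-0.2, 0.5, -1.4]
grip_width: 0.453
gripper_force: 15.0
```

```bash
python3 -m creep '[0,0,0,0,0,0.004,0, 0,0,0,0,0,0.004,0, 0,0,0,0,0,0.004,0, 0,0,0,0,0,0.004,0, 0,0,0,0,0,0,0]'
```

```text
time_s: 8.6
tool_pos: [543.1, 28.3, 98.0]
eef_rot: [-3.141, -0.055, 0.001]
contact_force: [-0.2, 0.2, -2.1]
grip_width: 0.452
gripper_force: 15.0
```

```bash
python3 -m creep '[0,0,0,0,0,0.005,0, 0,0,0,0,0,0.005,0, 0,0,0,0,0,0.005,0, 0,0,0,0,0,0.005,0, 0,0,0,0,0,0,0]'
```

```text
time_s: 9.1
tool_pos: [543.1, 28.3, 90.0]
eef_rot: [-3.141, -0.055, 0.001]
contact_force: [0.1, 0.3, -0.5]
grip_width: 0.453
gripper_force: 15.0
```

```bash
python3 -m creep '[0,0,0,0,0,0.006,0, 0,0,0,0,0,0.006,0, 0,0,0,0,0,0.006,0, 0,0,0,0,0,0.006,0, 0,0,0,0,0,0.003,0, 0,0,0,0,0,0,0]'
```

```text
time_s: 9.7
tool_pos: [543.2, 28.3, 79.3]
eef_rot: [-3.141, -0.055, 0.0]
contact_force: [0.2, 0.7, -1.6]
grip_width: 0.454
gripper_force: 15.0
```

```bash
python3 -m creep '[0,0,0,0,0,0.002,0, 0,0,0,0,0,0.001,0, 0,0,0,0,0,0,0]'
```

```text
time_s: 10.0
tool_pos: [543.2, 28.3, 78.3]
eef_rot: [-3.141, -0.055, -0.0]
contact_force: [0.6, -0.2, -1.2]
grip_width: 0.448
gripper_force: 15.0
```

```bash
python3 -m creep '[0,0,0,0,0,0,0.6, 0,0,0,0,0,0,0.7, 0,0,0,0,0,0,0.7, 0,0,0,0,0,-0.02,0.7, 0,0,0,0,0,-0.06,0.7, 0,0,0,0,0,-0.06,0.7, 0,0,0,-0.05,0,-0.08,0.7, 0,0,0,-0.05,0,-0.1,0.7, 0,0,0,-0.05,0,-0.1,0, 0,0,0,0,0,-0.1,0]'; python3 - <<'E'
from h import *
np.set_printoptions(precision=2,suppress=True)
p,d=save('scene','s2'); C=cloud('scene',d)
for r in regions_of('scene','cartridge')[:2]: 
    X=C[r['region']]; print(r['p'],r['box'],np.percentile(X,[2,50,98],0))
p2,d2=save('top','t2');
a=cv2.resize(p[170:360,230:400,::-1],(510,570),interpolation=cv2.INTER_CUBIC)
cv2.imwrite('pics/s2c.png',a)
s=state();print(s['tool_pos'],s['joints'])
E
```

```text
time_s: 11.0
tool_pos: [481.4, 26.4, 288.9]
eef_rot: [3.141, 0.055, 0.001]
contact_force: [0.1, -0.4, -0.1]
grip_width: 0.548
gripper_force: 0.0
0.69 [312.1, 216.4, 327.1, 250.2] [[519.03  11.87  63.19]
 [545.04  38.6  119.55]
 [566.44  50.43 124.41]]
[483.8   26.12 289.  ] [-0.19  0.19  1.53 -0.    1.42  1.35]
```

View pics/s2c.png

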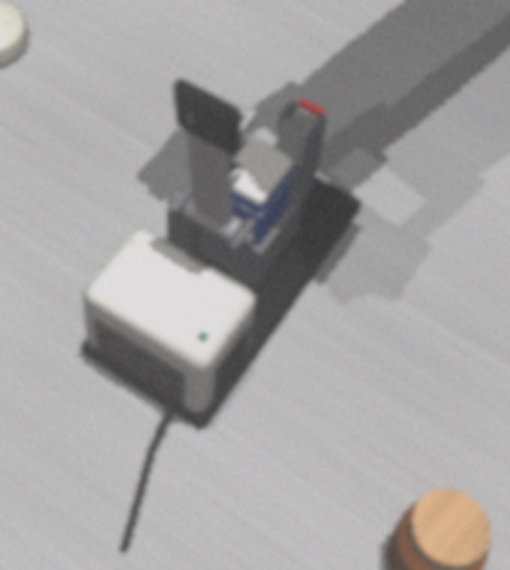

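```bash
python3 -m creep '[0,0,0,0,0,-0.1,0, 0,0,0,0,0,-0.05,0, 0,0,0,0.11,0,0,0, 0,0,0,0.11,0,0,0, 0,0,0,0.11,0,0,0, 0,0,0,0.07,0,0,0, 0,0,0,0.04,0,0,0, 0,0,0,0,0,0,0]'; python3 -c "
from h import *
rows_to([652,31.5,264],2)"
```

```text
time_s: 11.95
tool_pos: [660.3, 32.3, 343.2]
eef_rot: [-3.141, -0.055, 0.006]
contact_force: [0.3, -0.3, 1.0]
grip_width: 0.004
gripper_force: 0.0
turn [-0.0002  0.0012  0.    ] shift [-0.0207  0.0012  0.1981] dist 79.68315362599392
```

```bash
python3 -m creep '[0,0,0,-0.01,0,0.05,0, 0,0,0,-0.01,0,0.06,0, 0,0,0,0,0,0.06,0, 0,0,0,0,0,0.028,0, 0,0,0,0,0,0,0]'; python3 - <<'E'
from h import *
p,d=save('scene','s3')
cv2.imwrite('pics/s3c.png',cv2.resize(p[120:330,230:400,::-1],(486,600),interpolation=cv2.INTER_CUBIC))
print(state()['tool_pos'])
E
```

```text
time_s: 12.45
tool_pos: [650.2, 32.1, 265.8]
eef_rot: [-3.141, -0.055, 0.005]
contact_force: [0.7, 0.6, 0.2]
grip_width: 0.006
gripper_force: 0.0
[650.82736165  32.06557556 267.38235623]
```

View pics/s3c.png

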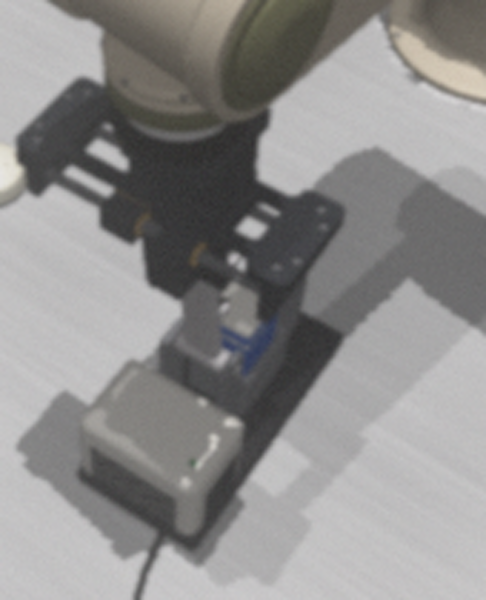

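```bash
python3 -m creep '[0,0,0,-0.0125,0,-0.002,0, 0,0,0,-0.0125,0,-0.002,0, 0,0,0,-0.0125,0,-0.002,0, 0,0,0,-0.0125,0,-0.002,0]'
```

```text
time_s: 12.9
tool_pos: [631.0, 31.3, 271.2]
eef_rot: [3.141, 0.055, 0.003]
contact_force: [1.1, 0.5, 1.1]
grip_width: 0.005
gripper_force: 0.8
```

```bash
python3 -m creep '[0,0,0,-0.01,0,-0.002,0, 0,0,0,-0.01,0,-0.002,0, 0,0,0,-0.01,0,-0.002,0]'
```

```text
time_s: 13.2
tool_pos: [618.8, 31.0, 272.6]
eef_rot: [-3.141, -0.055, 0.001]
contact_force: [1.2, 0.3, -1.7]
grip_width: 0.003
gripper_force: 0.7
```

```bash
python3 -m creep '[0,0,0,-0.0173,0,0.0005,0, 0,0,0,-0.0173,0,0.0005,0, 0,0,0,-0.0173,0,0.0005,0, 0,0,0,-0.0173,0,0.0005,0]'
```

```text
time_s: 13.6
tool_pos: [590.9, 30.0, 271.8]
eef_rot: [-3.141, -0.055, 0.0]
contact_force: [2.1, 0.8, -0.7]
grip_width: 0.005
gripper_force: 0.8
```

```bash
python3 -m creep '[0,0,0,-0.0155,0,0.0036,0, 0,0,0,-0.0155,0,0.0036,0, 0,0,0,-0.0155,0,0.0036,0, 0,0,0,-0.0155,0,0.0036,0, 0,0,0,-0.0146,0,0.0062,0, 0,0,0,-0.0146,0,0.0062,0, 0,0,0,-0.0146,0,0.0062,0, 0,0,0,-0.0146,0,0.0062,0]'
```

```text
time_s: 14.4
tool_pos: [542.9, 28.3, 255.9]
eef_rot: [-3.141, -0.055, 0.0]
contact_force: [1.8, 0.4, -0.3]
grip_width: 0.006
gripper_force: 0.6
```

```bash
python3 -m creep '[0,0,0,-0.013,0,0.0085,0, 0,0,0,-0.013,0,0.0085,0, 0,0,0,-0.013,0,0.0085,0, 0,0,0,-0.013,0,0.0085,0, 0,0,0,-0.0116,0,0.0108,0, 0,0,0,-0.0116,0,0.0108,0, 0,0,0,-0.0116,0,0.0108,0, 0,0,0,-0.0116,0,0.0108,0]'
```

```text
time_s: 15.2
tool_pos: [503.7, 26.9, 225.0]
eef_rot: [-3.141, -0.055, -0.0]
contact_force: [0.7, -0.1, 0.6]
grip_width: -0.0
gripper_force: 0.5
```

```bash
python3 -m creep '[0,0,0,-0.0095,0,0.0126,0, 0,0,0,-0.0095,0,0.0126,0, 0,0,0,-0.0095,0,0.0126,0, 0,0,0,-0.0095,0,0.0126,0, 0,0,0,-0.0072,0,0.0141,0, 0,0,0,-0.0072,0,0.0141,0, 0,0,0,-0.0072,0,0.0141,0]'
```

```text
time_s: 15.9
tool_pos: [479.9, 26.1, 187.8]
eef_rot: [-3.141, -0.055, 0.0]
contact_force: [0.2, -0.2, 0.8]
grip_width: 0.008
gripper_force: 0.4
```

```bash
python3 - <<'E'
from h import *
p,d=save('scene','s4')
cv2.imwrite('pics/s4c.png',cv2.resize(p[150:330,230:400,::-1],(566,600),interpolation=cv2.INTER_CUBIC))
E
```

```text
(no output)
```

View pics/s4c.png

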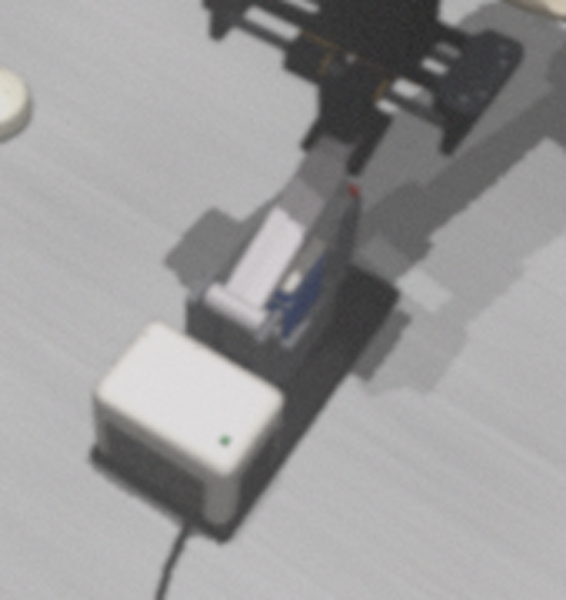

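```bash
python3 -m creep '[0,0,0,-0.0045,0,0.011,0, 0,0,0,-0.0045,0,0.011,0, 0,0,0,-0.0045,0,0.011,0, 0,0,0,-0.0045,0,0.011,0, 0,0,0,-0.002,0,0.0076,0, 0,0,0,-0.002,0,0.0076,0, 0,0,0,-0.002,0,0.0076,0, 0,0,0,-0.001,0,0.005,0, 0,0,0,0,0,0,0]'
```

```text
time_s: 16.85
tool_pos: [470.2, 25.7, 159.5]
eef_rot: [3.141, 0.055, -0.0]
contact_force: [0.4, 0.6, 1.1]
grip_width: 0.004
gripper_force: 0.3
```

```bash
python3 -m creep '[0,0,0,-0.001,0,0.005,0, 0,0,0,-0.001,0,0.005,0, 0,0,0,0,0,0,0]'
```

```text
time_s: 17.15
tool_pos: [469.5, 25.7, 155.5]
eef_rot: [3.141, 0.055, 0.0]
contact_force: [0.2, 0.0, 2.6]
grip_width: 0.005
gripper_force: 1.5
```

```bash
python3 -m creep '[0,0,0,-0.001,0,0.005,0, 0,0,0,-0.001,0,0.005,0, 0,0,0,0,0,0,0]'
```

```text
time_s: 17.45
tool_pos: [468.8, 25.6, 151.8]
eef_rot: [3.141, 0.055, 0.001]
contact_force: [-0.7, -0.3, 4.7]
grip_width: 0.0
gripper_force: 2.4
```

```bash
python3 -m creep '[0,0,0,-0.0005,0,0.005,0, 0,0,0,-0.0005,0,0.005,0, 0,0,0,0,0,0,0]'
```

```text
time_s: 17.75
tool_pos: [468.3, 25.6, 147.8]
eef_rot: [3.141, 0.055, 0.001]
contact_force: [-1.0, 0.6, 6.5]
grip_width: 0.01
gripper_force: 3.0
```

```bash
python3 -m creep '[0,0,0,0,0,0.005,0, 0,0,0,0,0,0.005,0, 0,0,0,0,0,0,0]'
```

```text
time_s: 18.05
tool_pos: [467.8, 25.6, 143.7]
eef_rot: [3.141, 0.055, -0.002]
contact_force: [-3.0, -0.2, 6.9]
grip_width: 0.005
gripper_force: 3.2
```

```bash
python3 -m creep '[0,0,0,0,0,0.0025,0, 0,0,0,0,0,0.0025,0, 0,0,0,0,0,0,0]'
```

```text
time_s: 18.35
tool_pos: [467.6, 25.6, 141.6]
eef_rot: [3.141, 0.055, -0.003]
contact_force: [-5.2, 0.1, 6.8]
grip_width: 0.009
gripper_force: 3.1
```

```bash
python3 -m creep '[0,0,0,-0.0025,0,0.0012,0, 0,0,0,-0.001,0,0.0025,0, 0,0,0,0,0,0,0]'
```

```text
time_s: 18.65
tool_pos: [467.4, 25.6, 140.5]
eef_rot: [3.141, 0.055, 0.003]
contact_force: [0.2, 0.4, 5.7]
grip_width: 0.005
gripper_force: 2.8
```

```bash
python3 -m creep '[0,0,0,-0.001,0,0.0025,0, 0,0,0,0,0,0.0025,0, 0,0,0,0,0,0,0]'
```

```text
time_s: 18.95
tool_pos: [467.2, 25.6, 138.5]
eef_rot: [3.141, 0.055, 0.004]
contact_force: [2.0, 0.8, 5.3]
grip_width: 0.006
gripper_force: 2.5
```

```bash
python3 -m creep '[0,0,0,0,0,0.0025,0, 0,0,0,0,0,0.0025,0, 0,0,0,0,0,0,0]'
```

```text
time_s: 19.25
tool_pos: [467.1, 25.6, 136.4]
eef_rot: [3.141, 0.055, 0.003]
contact_force: [2.6, 0.1, 4.4]
grip_width: 0.009
gripper_force: 2.1
```

```bash
python3 -m creep '[0,0,0,0,0,0.0025,0, 0,0,0,0,0,0.0025,0, 0,0,0,0,0,0,0]'
```

```text
time_s: 19.55
tool_pos: [467.0, 25.6, 134.4]
eef_rot: [3.141, 0.055, 0.003]
contact_force: [2.3, 0.4, 5.3]
grip_width: 0.01
gripper_force: 2.3
```

```bash
python3 -m creep '[0,0,0,0,0,0.0025,0, 0,0,0,0,0,0.0025,0, 0,0,0,0,0,0,0]'
```

```text
time_s: 19.85
tool_pos: [466.9, 25.6, 132.6]
eef_rot: [3.141, 0.055, 0.002]
contact_force: [0.2, 0.4, 7.5]
grip_width: 0.005
gripper_force: 3.8
```

```bash
python3 -m creep '[0,0,0,0,0,0.0025,0, 0,0,0,0,0,0,0]'
```

```text
time_s: 20.05
tool_pos: [466.9, 25.6, 132.4]
eef_rot: [3.141, 0.055, 0.003]
contact_force: [-4.3, 0.9, 16.1]
grip_width: 0.009
gripper_force: 8.2
```

```bash
python3 -m creep '[0,0,0,0,0,-0.005,0, 0,0,0,0,0,-0.005,0, 0,0,0,0,0,0,0]'
```

```text
time_s: 20.35
tool_pos: [466.5, 25.5, 135.2]
eef_rot: [3.141, 0.055, 0.0]
contact_force: [0.9, -0.3, 4.8]
grip_width: 0.007
gripper_force: 2.5
```

```bash
python3 -m creep '[0,0,0,0,0,-0.005,0, 0,0,0,0,0,-0.005,0, 0,0,0,0,0,0,0]'
```

```text
time_s: 20.65
tool_pos: [466.3, 25.6, 139.0]
eef_rot: [-3.141, -0.055, 0.001]
contact_force: [-0.5, 0.1, 1.0]
grip_width: 0.008
gripper_force: 0.0
```

```bash
python3 -m creep '[0,0,0,0,0,-0.05,0, 0,0,0,0,0,-0.1,0, 0,0,0,-0.1,0,-0.1,0, 0,0,0,-0.1,0,-0.1,0, 0,0,0,-0.1,0,-0.1,0, 0,0,0,0,0,0,0, 0,0,0,0,0,0,0]'; python3 - <<'E'
from h import *
np.set_printoptions(precision=1,suppress=True)
for c in ['scene','top']:
    p,d=save(c,c+'5'); C=cloud(c,d)
    for x in [450,460,475,520,540,560]:
        m=(abs(C[...,0]-x)<5)&(abs(C[...,1]-27)<13)&(C[...,2]>100); print(c,x,m.sum(),np.percentile(C[m][:,2],[10,50,90]) if m.sum() else '')
    if c=='scene': cv2.imwrite('pics/s5c.png',cv2.resize(p[170:340,230:400,::-1],(600,600),interpolation=cv2.INTER_CUBIC))
print(state()['tool_pos'])
E
```

```text
time_s: 21.35
tool_pos: [360.4, 21.8, 305.3]
eef_rot: [3.141, 0.054, 0.002]
contact_force: [0.3, -1.4, -1.2]
grip_width: 0.007
gripper_force: 0.0
scene 450 38 [134.7 136.7 138. ]
scene 460 36 [134.5 136.3 137.7]
scene 475 47 [134.  135.9 137.8]
scene 520 43 [134.  135.2 136.9]
scene 540 41 [133.9 135.2 136.7]
scene 560 42 [132.3 134.9 136.4]
top 450 40 [133.4 136.7 138.3]
top 460 40 [132.2 135.5 138.2]
top 475 31 [132.5 134.6 138.7]
top 520 32 [132.8 135.5 137.9]
top 540 40 [131.6 135.  137.9]
top 560 39 [130.5 134.4 138.1]
[360.6  21.9 304. ]
```

View pics/s5c.png

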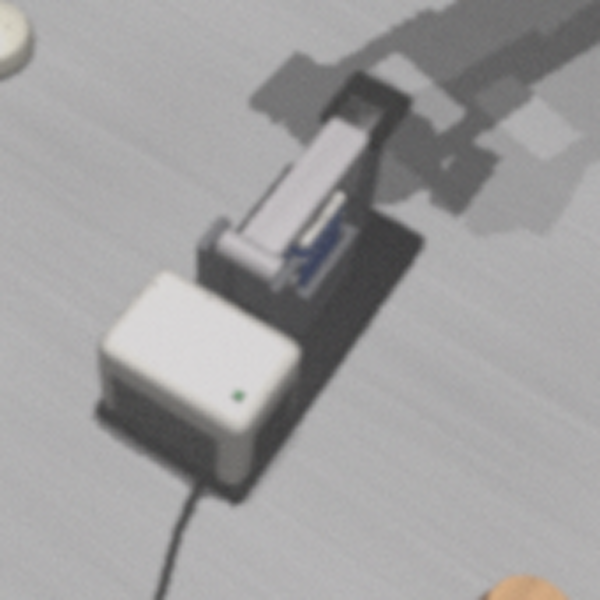

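The lever lies level at an angle of about 0.02 and stays there with nothing touching it, so the catch is holding it and the cartridge is clamped.

```bash
python3 -c "
from plant import *
print(hand_in())"
```

```text
the job is handed in; nothing more can be done
None
```

The cartridge is in the cradle with the lever caught shut over it (about 0.02 rad in the last pictures, nothing touching it), and the job was handed in at about 21 s; no verdict came back.

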